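# Feel out and hold the bed release

## Task

The printer bed's catch release is a sprung paddle hidden in a notch somewhere along the near edge of the black edge bar. Touch the bar's near face with a fingertip at its left-hand end (the robot's left), sweep along it until you find the notch, then press the paddle inside it all the way in. Finish while still holding it pressed in; lift and move nothing else.

Things in the scene. Friction and masses are not known exactly. Their poses are not given: they have to be found in the camera images.
- carriage: the machine's low bed, fixed to the table, with a black edge bar on its near side (towards the robot). Origin at table height under its centre; x points away from the robot across the bed, y to the robot's left along the bar, z up. Behind the bar (35 mm deep) the deck is 30 mm high. White rod clamps, 38 mm tall, stand outside the bar's ends (|y| over 170 mm), at x = -80 mm and beyond
- bar_face (a point): middle of the top of the edge bar's near face; axes as the carriage's. The upright face (x = 0 here) is flat, 340 mm long in y and 40 mm high, down to the table. One notch, open to the front and top, is cut into it: 46 mm wide, square walls, same black plastic. Its centre is at y = -112, -56, 0, 56 or 112 mm from here, changing from run to run and not given
- bar_left (a point): top corner at the left-hand end of the edge bar's near face (170 mm in y from bar_face). The last 35 mm of the face at this end, and at the right-hand end, are always plain
- release (a joint): the sprung black release paddle that forms the back of the notch, 43 mm wide, its top 38 mm above the table. Its face stands 14 mm inside the edge's near face at rest (0 m) and it slides straight in, along the carriage's +x, to its stop at 0.012 m. The spring pushes it back out: about 2 N at the start, 6.5 N at the stop. Pressing it draws the two steel catches off the glass plate
- plate: flat amber glass build plate, 165 x 220 x 4 mm, lying loose on the carriage's deck; origin at the centre of its underside. To be left alone
- bracket: grey printed angle bracket, foot 50 x 30 x 4 mm with an upright leg 36 mm tall, standing on the glass plate; origin at the centre of its underside. To be left alone
- motor: small square stepping motor, 42 x 42 x 42 mm, shaft up (64 mm in all), on the table to the right; origin under its centre. To be left alone
- marker: marker pen lying on the glass plate, white with a red cap, about 130 x 16 x 16 mm, long along its x; origin on its underside. To be left alone
- screwdriver: screwdriver lying on the table to the left of the carriage, long along its x. To be left alone
- jar: small jar, 56 mm wide, 60 mm tall, on the table to the left; origin at the centre of its underside. To be left alone
- tape: roll of tape lying flat, 84 mm wide, 20 mm tall, on the table to the right; origin at the centre of its underside. To be left alone
- pulley: blue pulley wheel, 44 mm wide, 30 mm tall, on the glass plate; origin at the centre of its underside. To be left alone

How it is judged:
By the outcome, as a careful person would: the job done as asked, in the order asked, and still so for the second after the job is handed in, while the arm keeps its last pose, push and grip.
It also fails if it takes over 67 s, if anything falls off the work surface, if the arm or the gripper's body presses on something with over 40 N, if the wrist force passes 120 N, or if a joint passes its speed limit or range.

## Robot

A 6-joint arm with a two-finger parallel gripper is mounted at the origin on the work surface. World frame = base frame: x ahead of the robot, y to its left, z up, the work surface at z = 0. Lengths are in m, angles in rad, forces in N, time in s.
With the tool pointing down it reaches from about 0.275 to 1 m from the base axis. Payload 8.4 kg.
Tool frame: the origin (TCP) lies midway between the tips of the shut fingers; the grasp point (between the pads) lies 19 mm behind it; z points along the fingers, y is the direction in which the jaws open and shut (so a half turn about z gives the same grasp; the last joint's range is limited). The gripper opens to 85 mm and grips with 20 to 120 N. Pads are 22 mm wide; open, the fingers measure 114 mm over their backs; the gripper's body (76 mm by 85 mm) begins 54 mm behind the grasp point. The pads swing forward as they close: fully open they stand 13 mm farther back than shut.
Start: joints at [-1.251, 0.353, 1.633, -0, 1.155, -0.002], TCP at [0.198, -0.593, 0.231] pointing down, gripper open.
Joint ranges: [-2.63, 2.63], [-0.92, 2.1], [0.06, 2.66], [-1.3, 4.44], [0, 2.69], [-3.02, 3.02]. Speed limits (rad/s): [2.22, 2.22, 2.79, 3.14, 3.14, 3.14].

## Interface

Orientations are given as a unit quaternion [w, x, y, z].
In Python, from rig import manip gives the robot as it stands.
- The arm moves only by the tool drive_tool, never from a script. Its argument "series" is a list of rows, each a list of 7 numbers: the shift along the tool's x, y, z in cm, then the turn, a rotation vector about the tool's x, y, z in rad, then the finger opening in cm, from 0 to 8.54. In form: [[dx, dy, dz, rx, ry, rz, claw], ...]. A call has 1 to 12 rows; each row is the pose to reach, as a shift and turn from the pose commanded when the call began, along the tool's axes at that moment; what a row does not reach only later rows make up. A row lasts 1/12 s, in which the tool goes at most 41.7 mm and 7.16 degrees, less where a joint would pass 70% of its speed; a pose out of reach is approached as far as the arm can. A call with a gripper value outside its range is refused whole. The fingers move at their own pace and stop on an object; the grip force is fixed at half the most. Time passes only in rows, so rows that repeat a pose let the fingers close. It gives the time, the measured TCP pose, the force and the opening at its end, in the units of the state.
- manip.state(): the state, without advancing time (a new reading comes with each control period).
- manip.read_camera(name): name is "scene" or "top"; returns (picture, depth): 400x640x3 uint8, red, green, blue; 400x640 float32, m along the optical axis (not along the pixel's ray), 0 where there is no reading.
- manip.get_calibration(name): a dict with "fx", "fy", "cx", "cy" (pixels), "k1" (the pictures are not rectified: a ray, as slopes to the right and down, at radius r is drawn at 1 + k1 r^2 times it, then the intrinsics apply), "R" (3x3) and "t" (3): a world point X has camera coordinates R X + t. Camera axes: x right, y down, z forward; pixel columns grow to the right and rows downward; lengths in m; the calibration is good to about 2 mm. A picture is of the moment at which its call begins. get_calibration takes no time and is no camera call.
- manip.job_done(): hands the job in, once; it reports no verdict.
The state is a dict: "clock": time; "joints": joint angles; "joint_velocities": joint speeds; "joint_torque": joint torques, N m; "tcp_pos": TCP position; "tool_rot": TCP orientation; "ft_force": force on the tool from outside, world axes, zero at the start; "wrist_torque": the same for the moment, N m; "width": opening from 0.0 (shut) to 1.0 (fully open).
Only numpy, scipy, OpenCV 4.12 (cv2) and the standard library are available. Lean on these libraries where they do the work, as an engineer would, in place of code of your own. Each camera call takes 0.05 s, during which the arm holds its last target.

## Working session

There is one attempt and no reset: what is moved stays moved. The work goes in short steps, Python scripts to look and compute and a tool call to move; the robot and the scene stay as the last step left them, time stands still between calls to the robot, and variables do not carry over. Pictures are saved under pics/ and viewed, and the job is handed in when it is done.

Besides the shell and the picture viewer there is one more tool, called after "Call:" by a JSON object that holds its "op" and its "data". drive_tool: Moves the arm, as the interface text tells. Its arguments: {"type":"object","properties":{"series":{"type":"array"}},"required":["series"]}

```bash
ls; mkdir -p pics; python3 - <<'E'
from rig import manip
import cv2,numpy as np
print(manip.state())
for n in("scene","top"):
    p,d=manip.read_camera(n); cv2.imwrite(f"pics/{n}0.png",p[:,:,::-1]); np.save(f"{n}_d.npy",d); np.save(f"{n}_p.npy",p)
    print(manip.get_calibration(n))
E
```

```text
pics
{'clock': 0.0, 'joints': array([-1.25143280e+00,  3.53650941e-01,  1.63414990e+00,  1.93110807e-05,
        1.15517766e+00, -2.40877878e-03]), 'joint_velocities': array([-7.39346935e-04,  9.72834396e-04,  3.43003183e-04,  7.78975554e-05,
        6.77319113e-04,  5.16204510e-04]), 'joint_torque': array([-4.23548427e-04, -6.05252481e+01, -3.42065191e+01, -9.28525856e-05,
        9.41554550e-03,  1.10214353e-05]), 'tcp_pos': array([ 0.19750569, -0.59246866,  0.23055318]), 'tool_rot': array([-6.85634531e-04,  9.87086104e-01,  1.60189087e-01, -1.00633546e-04]), 'ft_force': array([ 0.5686916 ,  0.69302845, -0.11676143]), 'wrist_torque': array([ 0.00569958,  0.01059738, -0.01552273]), 'width': 1.001485373870511}
{'fx': 376.024575451171, 'fy': 376.024575451171, 'cx': 316.73315060384414, 'cy': 200.49984557431543, 'k1': -0.007703893332653396, 'R': array([[ 0.19058606,  0.98155653,  0.01495767],
       [ 0.82191303, -0.15121983, -0.5491735 ],
       [-0.53678294,  0.11695872, -0.83557449]]), 't': array([-0.1166853 , -0.43699021,  1.48402111])}
{'fx': 415.6705833769075, 'fy': 415.6705833769075, 'cx': 324.3364840857446, 'cy': 200.10839806547082, 'k1': -0.029321689231153584, 'R': array([[-1.87020796e-03, -9.99998118e-01,  5.16068269e-04],
       [-9.85080745e-01,  1.75350214e-03, -1.72083850e-01],
       [ 1.72082621e-01, -8.30201501e-04, -9.85082170e-01]]), 't': array([-5.44223854e-04,  5.78342985e-01,  9.92231556e-01])}
```

View pics/scene0.png

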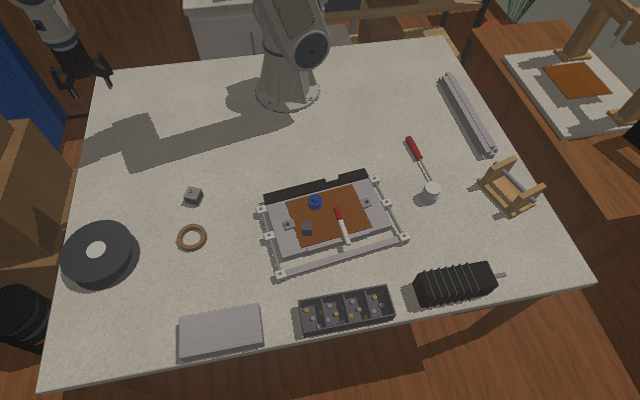

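View pics/top0.png

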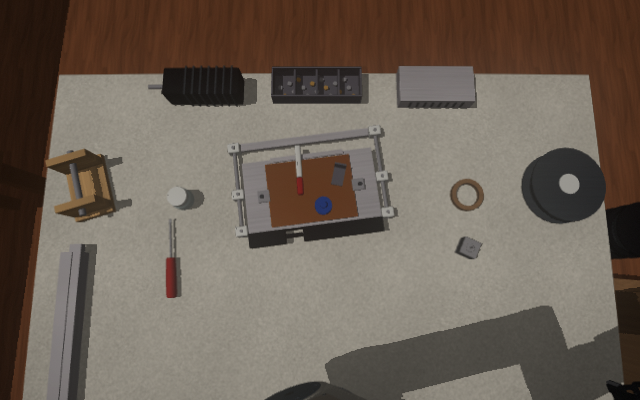

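```bash
cat > h.py <<'E'
import numpy as np,cv2
from rig import manip
def pix2w(n,uv,d=None,z=None):
    c=manip.get_calibration(n);K=np.array([[c['fx'],0,c['cx']],[0,c['fy'],c['cy']],[0,0,1]])
    s=cv2.undistortPoints(np.array([[uv]],float),K,np.array([c['k1'],0,0,0,0.]))[0,0]
    ray=np.array([s[0],s[1],1]);R=c['R'];t=c['t'];C=-R.T@t;w=R.T@ray
    if d is None: d=(z-C[2])/w[2]
    return C+d*w
def w2pix(n,X):
    c=manip.get_calibration(n);p=c['R']@X+c['t'];s=p[:2]/p[2];s=s*(1+c['k1']*(s@s))
    return np.array([c['fx']*s[0]+c['cx'],c['fy']*s[1]+c['cy']])
E
python3 - <<'E'
import numpy as np,cv2
for n,(a,b,c,e) in dict(top=(225,120,400,251),scene=(250,160,390,215)).items():
    p=np.load(n+"_p.npy")
    if n=="top": a,b,c,e=235,205,395,255
    q=p[b:e,a:c,::-1]; q=np.clip(q.astype(float)*2.0,0,255).astype(np.uint8)
    cv2.imwrite(f"pics/{n}_crop.png",cv2.resize(q,None,fx=5,fy=5,interpolation=cv2.INTER_CUBIC))
E
```

```text
(no output)
```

View pics/top_crop.png

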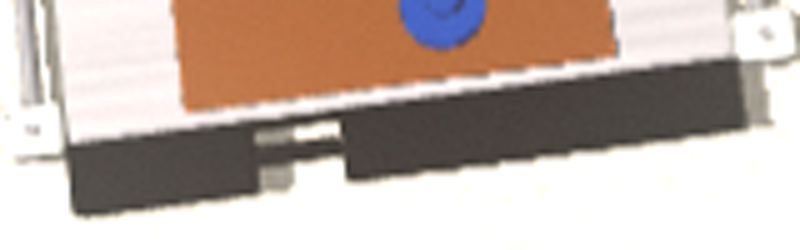

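View pics/scene_crop.png

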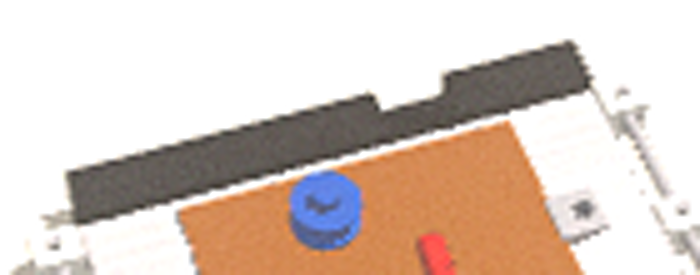

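```bash
python3 - <<'E'
from h import *
f=lambda X,a,b:((X[0]+.5)/5-.5+a,(X[1]+.5)/5-.5+b)
for n in("top","scene"):
    c=manip.get_calibration(n);print(n,"C",-c['R'].T@c['t'])
P=[pix2w("top",f(x,235,205),z=.04) for x in((74,213),(745,128),(258,191),(345,179),(68,145),(738,60))]
S=[pix2w("scene",f(x,250,160),z=.04) for x in((574,41),(68,171),(443,74),(374,94))]
for Q in(P,S):
    for q in Q: print(q.round(4))
    v=Q[0]-Q[1];print("len",np.linalg.norm(v),"yaw",np.degrees(np.arctan2(-v[0],v[1])),"mid",(Q[0]+Q[1])/2)
    u=v/np.linalg.norm(v); print([((q-(Q[0]+Q[1])/2)@u).round(4) for q in Q])
d=np.load("top_d.npy");
print(d[225:250:4,262], [pix2w("top",(262,r),d[r,262]).round(4) for r in range(226,252,3)])
print([pix2w("top",(c,r),d[r,c]).round(4) for c,r in((340,228),(375,222))])
E
```

```text
top C [ 3.98967714e-01 -7.34596363e-04  1.07695338e+00]
scene C [ 1.17800376 -0.12511758  1.00177208]
[0.4616 0.1849 0.04  ]
[ 0.5034 -0.1498  0.04  ]
[0.4724 0.0935 0.04  ]
[0.4783 0.0502 0.04  ]
[0.4955 0.1889 0.04  ]
[ 0.5377 -0.1472  0.04  ]
len 0.33732169322228783 yaw 7.119297003684387 mid [0.48248951 0.01756783 0.04      ]
[np.float64(0.1687), np.float64(-0.1687), np.float64(0.0766), np.float64(0.0329), np.float64(0.1684), np.float64(-0.1703)]
[0.4632 0.1864 0.04  ]
[ 0.5059 -0.1485  0.04  ]
[0.4742 0.0964 0.04  ]
[0.4819 0.0496 0.04  ]
len 0.33759526880378254 yaw 7.26685353015677 mid [0.48454506 0.01896407 0.04      ]
[np.float64(0.1688), np.float64(-0.1688), np.float64(0.0781), np.float64(0.0307)]
[1.0542254 1.0467902 1.0376049 1.0335383 1.034241  1.0319699 1.0709602] [array([0.5155, 0.1561, 0.0314]), array([0.5077, 0.1556, 0.0332]), array([0.499 , 0.1538, 0.044 ]), array([0.4918, 0.154 , 0.0414]), array([0.4845, 0.1542, 0.0393]), array([0.4769, 0.1538, 0.0405]), array([0.4694, 0.1536, 0.0412]), array([0.464 , 0.1582, 0.0088]), array([ 0.4569,  0.1596, -0.0017])]
[array([ 0.5093, -0.0407,  0.0385]), array([ 0.525 , -0.1297,  0.0322])]
```

The top picture (bar from (250,247) to (384,231)) and the scene picture agree. The bar face middle is near (0.4835, 0.018) with yaw 7.2°. The notch shows at about (295,240) in top, which is y≈+55 mm on the bar, so the +56 position. I'll still touch at the left end and sweep to it. Next I work out the approach.

```bash
cat >> h.py <<'E'
from scipy.spatial.transform import Rotation as Ro
YAW=np.radians(7.2);F=np.array([.4835,.018,.04])
RC=Ro.from_euler('z',YAW).as_matrix()
def tool():
    s=manip.state();q=s['tool_rot'];return s,Ro.from_quat(np.r_[q[1:],q[0]])
def c2w(x,y,z): return F*[1,1,0]+RC@np.array([x,y,z])
def rel():  # tcp in bar coords
    s,_=tool();return RC.T@(s['tcp_pos']-F*[1,1,0]), RC.T@s['ft_force']
TG=Ro.from_matrix(RC@np.diag([1,-1,-1.]))
def delta(x,y,z):
    s,R=tool();return (R.inv().apply(c2w(x,y,z)-s['tcp_pos'])*100).round(2),(R.inv()*TG).as_rotvec().round(4)
E
python3 -c "
from h import *
print(delta(-.045,.153,.2),delta(-.045,.153,.12),rel())"
```

```text
(array([ 45.  , -64.75,   3.15]), array([-1.300e-03,  1.000e-04,  1.961e-01])) (array([ 45.  , -64.74,  11.15]), array([-1.300e-03,  1.000e-04,  1.961e-01])) (array([-0.36024479, -0.56984101,  0.23063115]), array([-0.14414471, -0.24464972, -0.49804005]))
```

Call:
{"op": "drive_tool", "data": {"series": [[22.5, -32.4, 1.5, 0, 0, 0.098, 0], [22.5, -32.4, 1.5, 0, 0, 0.098, 0], [22.5, -32.4, 1.5, 0, 0, 0.098, 0], [22.5, -32.4, 1.5, 0, 0, 0.098, 0], [22.5, -32.4, 1.5, 0, 0, 0.098, 0], [22.5, -32.4, 1.5, 0, 0, 0.098, 0], [22.5, -32.4, 1.5, 0, 0, 0.098, 0], [22.5, -32.4, 1.5, 0, 0, 0.098, 0], [22.5, -32.4, 1.5, 0, 0, 0.098, 0], [22.5, -32.4, 1.5, 0, 0, 0.098, 0], [22.5, -32.4, 1.5, 0, 0, 0.098, 0], [22.5, -32.4, 1.5, 0, 0, 0.098, 0]]}}

```text
clock: 1.1
tcp_pos: [0.3088, -0.2136, 0.2163]
tool_rot: [0.0, 0.994, 0.113, 0.0]
ft_force: [0.0, -0.5, 0.2]
width: 0.001
```

```bash
python3 -c "
from h import *
print(delta(-.045,.153,.12),rel(),manip.state()['clock'],manip.state()['width'])"
```

```text
(array([ 19.29, -34.32,   9.62]), array([0.0003, 0.    , 0.1011])) (array([-0.20232908, -0.20790156,  0.21630086]), array([-0.04065443, -0.52465437,  0.15869345])) 1.1 0.000663588210085867
```

Call:
{"op": "drive_tool", "data": {"series": [[19.3, -34.3, 9.6, 0, 0, 0.101, 0], [19.3, -34.3, 9.6, 0, 0, 0.101, 0], [19.3, -34.3, 9.6, 0, 0, 0.101, 0], [19.3, -34.3, 9.6, 0, 0, 0.101, 0], [19.3, -34.3, 9.6, 0, 0, 0.101, 0], [19.3, -34.3, 9.6, 0, 0, 0.101, 0], [19.3, -34.3, 9.6, 0, 0, 0.101, 0], [19.3, -34.3, 9.6, 0, 0, 0.101, 0], [19.3, -34.3, 9.6, 0, 0, 0.101, 0], [19.3, -34.3, 9.6, 0, 0, 0.101, 0], [19.3, -34.3, 9.6, 0, 0, 0.101, 0], [19.3, -34.3, 9.6, 0, 0, 0.101, 0]]}}

```text
clock: 2.1
tcp_pos: [0.4214, 0.1633, 0.1195]
tool_rot: [0.0, 0.998, 0.062, -0.001]
ft_force: [-0.5, 0.5, -1.0]
width: 0.001
```

```bash
python3 -c "
from h import *
import cv2
print(delta(-.045,.153,.022),delta(-.016,.153,.022),rel(),manip.state()['clock'],manip.state()['width'])
p,d=manip.read_camera('scene');q=np.clip(p[100:240,220:440,::-1].astype(float)*1.6,0,255).astype(np.uint8)
cv2.imwrite('pics/s1.png',cv2.resize(q,None,fx=3.5,fy=3.5,interpolation=cv2.INTER_CUBIC))"
```

```text
(array([-0.15, -0.11,  9.75]), array([ 0.0006,  0.0012, -0.0008])) (array([ 2.75, -0.12,  9.74]), array([ 0.0006,  0.0012, -0.0008])) (array([-0.04342405,  0.15192808,  0.11947103]), array([-0.44084695,  0.57152087, -0.99987039])) 2.1 0.0008056010202440888
```

View pics/s1.png

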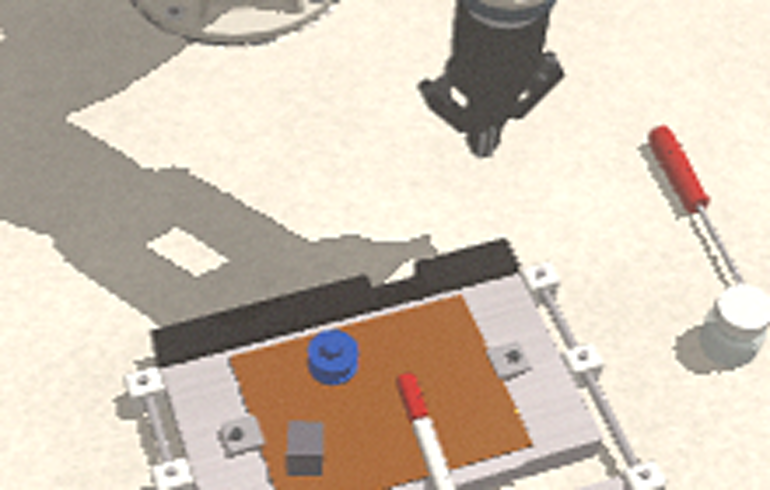

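The gripper is shut, upright and square to the bar near its left end (tip at (483,150) in the crop), with the notch at (400,275). I'll go down in front of the face.

Call:
{"op": "drive_tool", "data": {"series": [[0, -0.1, 4, 0, 0, 0, 0], [0, -0.1, 7, 0, 0, 0, 0], [0, -0.1, 9.5, 0, 0, 0, 0], [0, -0.1, 9.5, 0, 0, 0, 0], [1, -0.1, 9.5, 0, 0, 0, 0], [1.5, -0.1, 9.5, 0, 0, 0, 0], [1.8, -0.1, 9.5, 0, 0, 0, 0], [1.8, -0.1, 9.5, 0, 0, 0, 0]]}}

```text
clock: 2.82
tcp_pos: [0.441, 0.1664, 0.027]
tool_rot: [-0.001, 0.998, 0.061, 0.002]
ft_force: [0.0, -0.1, 0.2]
width: 0.0
```

```bash
python3 -c "
from h import *
import cv2
print(rel(),manip.state()['clock'])
p,d=manip.read_camera('scene');q=np.clip(p[120:220,290:430,::-1].astype(float)*1.6,0,255).astype(np.uint8)
cv2.imwrite('pics/s2.png',cv2.resize(q,None,fx=5,fy=5,interpolation=cv2.INTER_CUBIC))"
```

```text
(array([-0.023548  ,  0.15259776,  0.0270116 ]), array([ 0.00765384, -0.14944604,  0.16314169])) 2.8167
```

View pics/s2.png

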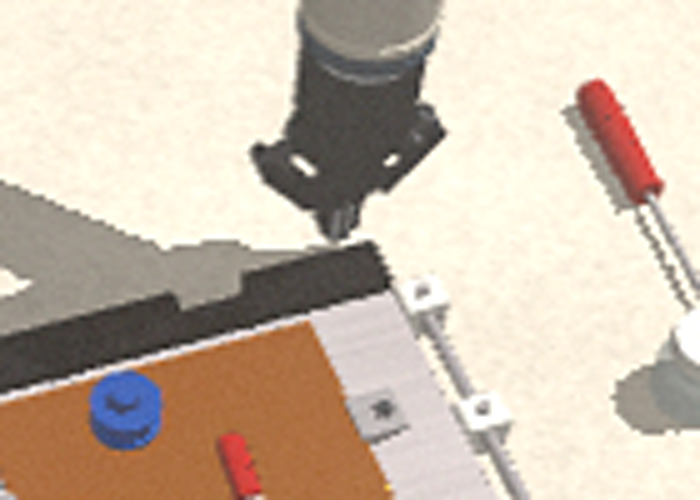

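Call:
{"op": "drive_tool", "data": {"series": [[0.4, 0, 0.4, 0, 0, 0, 0], [0.7, 0, 0.4, 0, 0, 0, 0], [0.9, 0, 0.4, 0, 0, 0, 0], [1.0, 0, 0.4, 0, 0, 0, 0], [1.05, 0, 0.4, 0, 0, 0, 0], [1.05, 0, 0.4, 0, 0, 0, 0]]}}

```text
clock: 3.37
tcp_pos: [0.4489, 0.1674, 0.0213]
tool_rot: [0.0, 0.998, 0.061, -0.0]
ft_force: [0.1, 0.4, 0.5]
width: -0.001
```

```bash
python3 -c "
from h import *
print(rel(),manip.state()['clock'])"
```

```text
(array([-0.01559401,  0.15257113,  0.02125521]), array([0.11482829, 0.41360899, 0.4766483 ])) 3.3667
```

Call:
{"op": "drive_tool", "data": {"series": [[0.1, 0, 0, 0, 0, 0, 0], [0.2, 0, 0, 0, 0, 0, 0], [0.2, 0, 0, 0, 0, 0, 0]]}}

```text
clock: 3.62
tcp_pos: [0.451, 0.1677, 0.0213]
tool_rot: [-0.0, 0.998, 0.061, 0.0]
ft_force: [0.2, 0.2, 0.0]
width: 0.003
```

Call:
{"op": "drive_tool", "data": {"series": [[0.1, 0, 0, 0, 0, 0, 0], [0.1, 0, 0, 0, 0, 0, 0]]}}

```text
clock: 3.78
tcp_pos: [0.452, 0.1678, 0.0213]
tool_rot: [-0.0, 0.998, 0.061, 0.0]
ft_force: [-0.4, 1.1, -0.9]
width: 0.001
```

Call:
{"op": "drive_tool", "data": {"series": [[0.1, 0, 0, 0, 0, 0, 0], [0.1, 0, 0, 0, 0, 0, 0]]}}

```text
clock: 3.95
tcp_pos: [0.4526, 0.1678, 0.0212]
tool_rot: [0.0, 0.998, 0.061, -0.0]
ft_force: [-1.4, 0.1, 0.7]
width: -0.002
```

Call:
{"op": "drive_tool", "data": {"series": [[0.1, 0, 0, 0, 0, 0, 0], [0.1, 0, 0, 0, 0, 0, 0]]}}

```text
clock: 4.12
tcp_pos: [0.4527, 0.1677, 0.0211]
tool_rot: [0.0, 0.998, 0.061, -0.001]
ft_force: [-4.2, 0.4, 3.0]
width: 0.001
```

Call:
{"op": "drive_tool", "data": {"series": [[0.05, 0, 0, 0, 0, 0, 0], [0.05, 0, 0, 0, 0, 0, 0]]}}

```text
clock: 4.28
tcp_pos: [0.4527, 0.1677, 0.021]
tool_rot: [0.0, 0.998, 0.061, -0.002]
ft_force: [-6.0, 0.8, 4.0]
width: 0.001
```

```bash
python3 -c "
from h import *
print(rel(),manip.state()['clock'])"
```

```text
(array([-0.01178473,  0.15236231,  0.02100987]), array([-5.82014303,  1.51800627,  3.97345342])) 4.2833
```

Contact is clear: about 6 N on the plain left end at y=+152 mm. Now I sweep right, keeping a light push.

Call:
{"op": "drive_tool", "data": {"series": [[0, 0.4, 0, 0, 0, 0, 0], [0, 0.8, 0, 0, 0, 0, 0], [0, 1.2, 0, 0, 0, 0, 0], [0, 1.6, 0, 0, 0, 0, 0], [0, 2.0, 0, 0, 0, 0, 0], [0, 2.4, 0, 0, 0, 0, 0], [0, 2.8, 0, 0, 0, 0, 0], [0, 3.0, 0, 0, 0, 0, 0], [0, 3.0, 0, 0, 0, 0, 0]]}}

```text
clock: 5.03
tcp_pos: [0.4567, 0.1377, 0.0209]
tool_rot: [0.0, 0.998, 0.061, -0.001]
ft_force: [-4.8, -1.8, 1.6]
width: -0.0
```

```bash
python3 -c "
from h import *
print(rel(),manip.state()['clock'])"
```

```text
(array([-0.011568  ,  0.12214814,  0.02094772]), array([-4.94812016, -1.22183519,  1.63846806])) 5.0333
```

Call:
{"op": "drive_tool", "data": {"series": [[0.02, 0.4, 0, 0, 0, 0, 0], [0.02, 0.8, 0, 0, 0, 0, 0], [0.02, 1.2, 0, 0, 0, 0, 0], [0.03, 1.6, 0, 0, 0, 0, 0], [0.03, 2.0, 0, 0, 0, 0, 0], [0.04, 2.4, 0, 0, 0, 0, 0], [0.04, 2.8, 0, 0, 0, 0, 0], [0.04, 3.0, 0, 0, 0, 0, 0], [0.04, 3.0, 0, 0, 0, 0, 0]]}}

```text
clock: 5.78
tcp_pos: [0.4606, 0.1081, 0.0209]
tool_rot: [0.0, 0.998, 0.061, -0.001]
ft_force: [-4.8, -1.0, 0.6]
width: -0.002
```

Call:
{"op": "drive_tool", "data": {"series": [[0.01, 0.3, 0, 0, 0, 0, 0], [0.01, 0.6, 0, 0, 0, 0, 0], [0.02, 0.9, 0, 0, 0, 0, 0], [0.02, 1.2, 0, 0, 0, 0, 0], [0.02, 1.5, 0, 0, 0, 0, 0], [0.02, 1.5, 0, 0, 0, 0, 0]]}}

```text
clock: 6.28
tcp_pos: [0.4626, 0.0933, 0.0209]
tool_rot: [0.0, 0.998, 0.061, -0.001]
ft_force: [-5.1, -0.1, 0.6]
width: 0.001
```

```bash
python3 -c "
from h import *
print(rel(),manip.state()['clock'])"
```

```text
(array([-0.01133192,  0.0772861 ,  0.02088141]), array([-5.07808283,  0.59004164,  0.60735276])) 6.2833
```

Still on the face at y=77 mm. I'll use finer steps to catch the edge.

Call:
{"op": "drive_tool", "data": {"series": [[0, 0.3, 0, 0, 0, 0, 0], [0, 0.6, 0, 0, 0, 0, 0], [0, 0.9, 0, 0, 0, 0, 0], [0, 0.9, 0, 0, 0, 0, 0]]}}

```text
clock: 6.62
tcp_pos: [0.4661, 0.0845, 0.0214]
tool_rot: [0.0, 0.998, 0.061, 0.001]
ft_force: [0.9, -0.3, 1.5]
width: -0.002
```

Call:
{"op": "drive_tool", "data": {"series": [[0, 0.2, 0, 0, 0, 0, 0], [0, 0.4, 0, 0, 0, 0, 0], [0, 0.4, 0, 0, 0, 0, 0]]}}

```text
clock: 6.87
tcp_pos: [0.4661, 0.0805, 0.0214]
tool_rot: [0.0, 0.998, 0.061, 0.0]
ft_force: [-0.1, -0.7, -0.9]
width: -0.002
```

Call:
{"op": "drive_tool", "data": {"series": [[0, 0.2, 0, 0, 0, 0, 0], [0, 0.4, 0, 0, 0, 0, 0], [0, 0.4, 0, 0, 0, 0, 0]]}}

```text
clock: 7.12
tcp_pos: [0.4663, 0.0765, 0.0213]
tool_rot: [0.0, 0.998, 0.061, 0.0]
ft_force: [0.6, -0.5, 0.4]
width: -0.003
```

```bash
python3 -c "
from h import *
print(rel(),manip.state()['clock'])"
```

```text
(array([-0.00971985,  0.06024105,  0.02131484]), array([ 0.50076932, -0.52289354,  0.4246721 ])) 7.1167
```

The push force dropped to zero and the tip moved forward between y=77 and 68, so this is the notch. I'll centre on it at about y=56 and go in.

Call:
{"op": "drive_tool", "data": {"series": [[0, 0.3, 0, 0, 0, 0, 0], [0, 0.4, 0, 0, 0, 0, 0], [0.3, 0.4, 0, 0, 0, 0, 0], [0.6, 0.4, 0, 0, 0, 0, 0], [0.9, 0.4, 0, 0, 0, 0, 0], [0.9, 0.4, 0, 0, 0, 0, 0]]}}

```text
clock: 7.62
tcp_pos: [0.4767, 0.0741, 0.0214]
tool_rot: [-0.0, 0.998, 0.061, 0.001]
ft_force: [-0.5, -0.6, 0.8]
width: 0.003
```

```bash
python3 -c "
from h import *
import cv2
print(rel(),manip.state()['clock'])
p,d=manip.read_camera('scene');q=np.clip(p[120:220,270:410,::-1].astype(float)*1.6,0,255).astype(np.uint8)
cv2.imwrite('pics/s3.png',cv2.resize(q,None,fx=5,fy=5,interpolation=cv2.INTER_CUBIC))"
```

```text
(array([0.00028341, 0.05653212, 0.02140154]), array([-0.56991858, -0.55189489,  0.79885904])) 7.6167
```

View pics/s3.png

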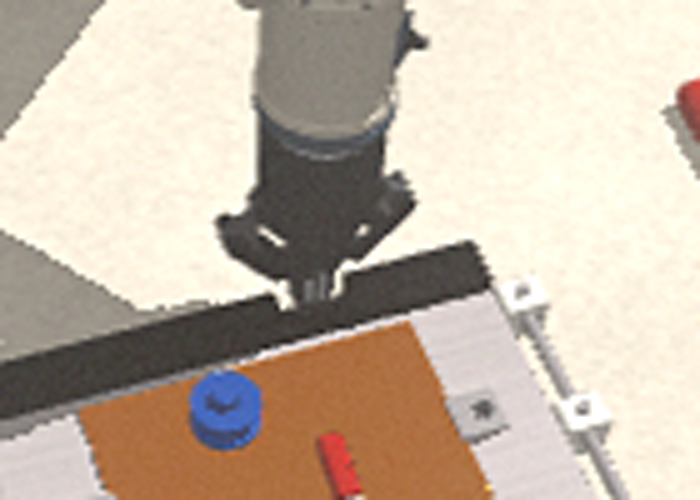

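The finger sits centred in the notch, at (315,290) in the crop. Now I press.

Call:
{"op": "drive_tool", "data": {"series": [[0.2, 0, 0, 0, 0, 0, 0], [0.4, 0, 0, 0, 0, 0, 0], [0.6, 0, 0, 0, 0, 0, 0], [0.8, 0, 0, 0, 0, 0, 0], [0.8, 0, 0, 0, 0, 0, 0]]}}

```text
clock: 8.08
tcp_pos: [0.4832, 0.0749, 0.0211]
tool_rot: [0.0, 0.998, 0.061, -0.001]
ft_force: [-4.1, 0.9, 1.9]
width: -0.0
```

Call:
{"op": "drive_tool", "data": {"series": [[0.2, 0, 0, 0, 0, 0, 0], [0.4, 0, 0, 0, 0, 0, 0], [0.6, 0, 0, 0, 0, 0, 0], [0.7, 0, 0, 0, 0, 0, 0], [0.8, 0, 0, 0, 0, 0, 0], [0.8, 0, 0, 0, 0, 0, 0]]}}

```text
clock: 8.58
tcp_pos: [0.4907, 0.0759, 0.0211]
tool_rot: [0.0, 0.998, 0.061, -0.001]
ft_force: [-5.7, -0.1, 2.7]
width: 0.001
```

```bash
python3 -c "
from h import *
print(rel(),manip.state()['clock'])"
```

```text
(array([0.01437844, 0.05653162, 0.02107387]), array([-5.70125399,  0.62576111,  2.67671893])) 8.5833
```

Call:
{"op": "drive_tool", "data": {"series": [[0.1, 0, 0, 0, 0, 0, 0], [0.2, 0, 0, 0, 0, 0, 0], [0.2, 0, 0, 0, 0, 0, 0]]}}

```text
clock: 8.83
tcp_pos: [0.4913, 0.0759, 0.0209]
tool_rot: [0.0, 0.998, 0.061, -0.002]
ft_force: [-10.1, -0.5, 6.1]
width: -0.001
```

Call:
{"op": "drive_tool", "data": {"series": [[0.1, 0, 0, 0, 0, 0, 0], [0.2, 0, 0, 0, 0, 0, 0], [0.2, 0, 0, 0, 0, 0, 0]]}}

```text
clock: 9.08
tcp_pos: [0.4915, 0.0759, 0.0206]
tool_rot: [0.0, 0.998, 0.061, -0.004]
ft_force: [-14.9, -0.9, 10.1]
width: -0.0
```

```bash
python3 -c "
from h import *
print(rel(),manip.state()['clock'])"
```

```text
(array([0.01517671, 0.05646015, 0.02063302]), array([-14.85698765,   0.939605  ,  10.05335843])) 9.0833
```

It's on the stop: 26.5 mm beyond the face contact, against 26 expected, and force climbing past 6.5 N with almost no travel. One check, looking at the catches and that nothing else moved.

```bash
python3 -c "
from h import *
import cv2
p,d=manip.read_camera('scene');o=np.load('scene_p.npy')
f=lambda p:cv2.resize(np.clip(p[155:280,250:415,::-1].astype(float)*1.6,0,255).astype(np.uint8),None,fx=2.4,fy=2.4,interpolation=cv2.INTER_CUBIC)
cv2.imwrite('pics/s4.png',np.hstack([f(o),f(p)]))
print(rel(),manip.state()['clock'])"
```

```text
(array([0.01514168, 0.05646226, 0.0206261 ]), array([-14.12100316,   1.19652104,   9.89368318])) 9.1333
```

View pics/s4.png

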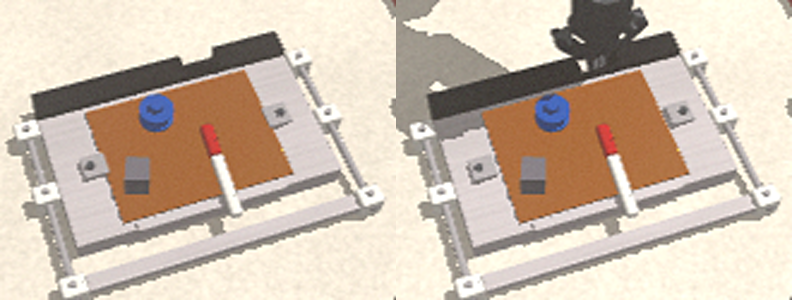

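Compared with the first picture, the catches (before at (92,165) and (278,112); now at (480,168) and (682,110) in the right half) have drawn off the glass. The plate, pulley, marker and bracket haven't moved. I'm handing it in.

```bash
python3 -c "
from rig import manip
print(manip.job_done(),manip.state()['clock'])"
```

```text
the job is handed in; nothing more can be done
the job is handed in; nothing more can be done
```

The release paddle is pressed all the way in, and I handed the job in at about 9 s with the arm still holding it there.

- **Touch and sweep:** I touched the bar's near face with the shut fingertips at its left-hand end (y ≈ +152 mm) at about 6 N. I then swept right at about 5 N until the push fell to zero at y ≈ 70 mm. The notch was the one at +56 mm, as the pictures had suggested.
- **Press:** The finger went 26.5 mm past the face contact, against 26 mm expected, and stopped there. The push had risen to 14–15 N against the spring's 6.5 N, so the paddle is on its stop.
- **Last picture:** The catches have drawn off the glass, and the plate, pulley, bracket and marker look unmoved.
- **Unexplained reading:** An upward force of about 10 N was also present at the end. I put it down to friction at the contact and didn't look into it further.

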